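# Load, close and pin a hinged compression cell, and hold it shut

## Robot

A 6-joint arm with a two-finger parallel gripper is mounted at the origin on the work surface. World frame = base frame: x ahead of the robot, y to its left, z up, the work surface at z = 0. Lengths are in m, angles in rad, forces in N, time in s.
With the tool pointing down it reaches from about 0.325 to 0.9 m from the base axis. Payload 6.1 kg.
Tool frame: the origin (TCP) lies midway between the tips of the shut fingers; the grasp point (between the pads) lies 19 mm behind it; z points along the fingers, y is the line along which they close (so a half turn about z gives the same grasp; the last joint's range is limited). The gripper opens to 85 mm and grips with 20 to 120 N. Pads are 22 mm wide; open, the fingers measure 114 mm over their backs; the gripper's body (76 mm by 85 mm) begins 54 mm behind the grasp point. The pads swing forward as they close: fully open they stand 13 mm farther back than shut.
Start: joints at [1.002, 0.22, 1.526, -0, 1.395, -0.126], TCP at [0.268, 0.565, 0.231] pointing down, gripper open.
Joint ranges: [-2.98, 2.98], [-0.91, 2.08], [0.09, 2.57], [-1.24, 4.39], [0.2, 2.65], [-2.68, 2.68]. Speed limits (rad/s): [2.57, 2.57, 3.01, 3.14, 3.14, 3.14].

## Interface

Orientations are given as [roll, pitch, yaw] about the fixed x, y, z axes, in that order (R = Rz(yaw) Ry(pitch) Rx(roll)).
In Python, from plant import movep, move_l, set_joints, gripper_to, hold, inverse_kinematics, observe, get_image, get_calibration, Unreachable, job_done gives the robot as it stands. Calls block until the motion is done:
- movep(position, orientation): joint-space move of the TCP to a pose.
- move_l(position, feed=0.15, rotation=None, max_force=None): straight line of the TCP; rotation=None keeps the orientation; feed is the mean speed in m/s. With max_force (N) it stops when the force on the tool has changed by that much, and returns True; else False.
- set_joints(angles): joint-space move.
- gripper_to(opening, f_grip=None): finger opening in m; f_grip is the grip in N (None keeps the last); returns when the fingers have stopped.
- hold(seconds).
- inverse_kinematics(position, orientation): joint angles nearest the present ones, or None.
- observe(): the state.
- get_image(name): name is "side" or "top"; returns (picture, depth): 420x560x3 uint8, red, green, blue; 420x560 float32, m along the optical axis (not along the pixel's ray), 0 where there is no reading.
- get_calibration(name): a dict with "intrinsics" (3x3 intrinsics, pixels), "world_from_camera" (4x4, takes a point from camera to world coordinates). Camera axes: x right, y down, z forward; pixel columns grow to the right and rows downward; lengths in m; the calibration is good to about 2 mm. A picture is of the moment at which its call begins. get_calibration takes no time and is no camera call.
A pose or a line that the arm cannot do raises Unreachable and nothing moves.
- job_done(): hands the job in; it is judged then, once.
The state is a dict: "time_s": time; "q": joint angles; "joint_velocities": joint speeds; "joint_torque": joint torques, N m; "eef_pos": TCP position; "tcp_rot": TCP orientation; "ft_force": force on the tool from outside, world axes, zero at the start; "torque": the same for the moment, N m; "opening": finger opening in m; "grasp_force": force on a finger pad.
Only numpy, scipy, OpenCV 4.12 (cv2) and the standard library are available. Lean on these libraries where they do the work, as an engineer would, in place of code of your own. Each camera call takes 0.05 s, during which the arm holds its last target. There are 200 camera calls.

## Task

Put the red rubber button that lies on the balance pan flat into the round pocket of the open compression cell, swing the cell's hinged lid shut over it, then take the green-knobbed locating pin from the stand and push it down through the hole in the lid's tongue into the base until its collar sits on the lid. Finish while still holding the pin pressed firmly down, so that the lid stays fully shut against the springs under the button, ready for a colleague to swing up the clamp bolts; do not let go. Leave the other things on the bench where they are.

Things in the scene. Friction and masses are not known exactly. Their poses are not given: they have to be found in the camera images.
- cell: Fixed compression cell: steel foot plate 230x160x10 mm, a brass-nutted swing bolt folded out at each x side (35 mm high); on it the aluminium lower half 100 (x) x 120 (y) mm, flat top 40 mm above the bench, orange seal strip. At its -y edge a 44x44 mm tongue with the pin hole, same top height. Lid hinged along the +y edge. Origin: centre of the underside; z up, x along the hinge.
- pocket (a point): Centre of the top of the sprung steel platen (33 mm across) that is the floor of the round pocket in the lower half, at rest 35 mm above the bench. Pocket 35 mm across; the floor lies 5 mm below the top face, so a button in it stands 8 mm proud; the lid's recess (39 mm across) is 5 mm deep, so shutting it pushes button and platen 3 mm down. Axes as cell.
- base_hole (a point): Centre of the mouth of the pin hole in the lower half's tongue, 82 mm to -y of the cell's centre, 40 mm above the bench; vertical hole 13.5 mm across, 30 mm deep.
- lid_hinge (a point): Middle of the hinge axis, 66 mm to +y of the cell's centre, 40 mm above the bench; the axis runs along the cell's x.
- lid (a joint): Lid angle, rad: 0 fully shut (a firm stop), up to 2.0 (past upright). Plate 100x120x16 mm with 44x44 mm tongue (end 170 mm from hinge axis), 0.45 kg. Damped hinge, friction 0.18 N m: near and past upright it stays put; below about 0.8 it sinks by itself (up to 0.6 rad/s) and rests ajar on the sprung button at about 0.05 (tongue about 8 mm high). 8 to 15 N down on the tongue shuts it fully.
- lid_hole (a point): Centre of the upper mouth of the pin hole in the lid's tongue, on the lid's outer face, 148 mm from the hinge axis; through hole 14.5 mm across in 16 mm of plate. With the lid shut it is 56 mm above the bench, straight above base_hole. Turns with the lid; its z is the outer face's outward normal.
- stand: Fixed drilled aluminium block 115 x 50 x 50 mm with two holes 60 mm apart along its x axis, 30 mm either side of its middle; a pin stands in each, collar on the block's top, 50 mm above the bench. Which pin is in which hole varies. Origin: centre of its underside.
- pin: Locating pin: 12 mm steel shank 44 mm long with a tapered nose (6 mm wide at the end, over 6 mm), steel collar 32 mm across and 4 mm thick, above it a green cylindrical knob 24 mm across and 34 mm high (its top 38 mm above the origin). 70 g. Origin: on the axis at the collar's underside, z up along the axis towards the knob.
- pin_tip (a point): End of the pin's nose, 44 mm below its origin.
- short_pin: Another cell's pin with a yellow knob, same collar and knob sizes, shank only 26 mm. Not needed: leave it in the stand.
- balance: Fixed white laboratory balance 300 (x) x 200 (y) x 60 mm with a keypad at its -x end. Origin: centre of its underside.
- balance_pan (a point): Centre of the top of the balance's round steel pan (116 mm across), 55 mm to +x of the balance's centre, 74 mm above the bench.
- button: Red rubber test button, a disc 30 mm across and 13 mm high, 12 g, lying flat on the balance pan. Origin: centre of its underside, z up.
- wash_bottle: White wash bottle with a yellow cap, 68 mm across, 200 mm high; origin under its centre. Bystander.
- jar: Sample jar 52 mm across, 75 mm high; origin under its centre. Bystander.
- jacket_dish: Round steel dish 84 mm across, 30 mm high, with two brass stubs; origin under its centre. Bystander.
- tee_key: T-handle key lying flat, 110 mm long, cross bar 70 mm, 9 mm high; origin in the shank. Bystander.
- spatula: Blue-handled spatula 220 mm long lying flat, under 10 mm high; origin near its middle. Bystander.
Mind the look-alikes: they are no part of the job. Of the things that look like the pin, the smallest one is meant.

How it is judged:
By the outcome, as a careful person would: the job done as asked, in the order asked, and still so for the second after the job is handed in, while the arm keeps its last pose, push and grip.
It also fails if it takes over 72 s, if anything falls off the work surface, if the arm or the gripper's body presses on something with over 40 N, if the wrist force passes 120 N, or if a joint passes its speed limit or range.

## Working session

There is one attempt and no reset: what is moved stays moved. The work goes in short steps, each a Python script; the robot and the scene stay as the last script left them, time stands still between calls to the robot, and variables do not carry over. Pictures are saved under pics/ and viewed, at most 10 in all, crops included, and the job is handed in when it is done.

```bash
ls; mkdir -p pics; cat > h.py <<'E'
import numpy as np, cv2
from plant import *
def snap(name):
    im,d=get_image(name); c=get_calibration(name); K=np.array(c["intrinsics"]); T=np.array(c["world_from_camera"])
    v,u=np.mgrid[:420,:560]
    P=np.stack([(u-K[0,2])/K[0,0]*d,(v-K[1,2])/K[1,1]*d,d],-1)@T[:3,:3].T+T[:3,3]
    P[d==0]=np.nan
    return im,P,T
def save(im,f): cv2.imwrite("pics/"+f,im[...,::-1])
E
python3 - <<'E'
from h import *
for n in ("top","side"):
    im,P,T=snap(n); save(im,n+"0.png"); np.savez(n+"0.npz",im=im,P=P); print(n,T.round(3).tolist())
print(observe())
E
```

```text
pics
top [[-0.013, -0.997, 0.082, 0.468], [-1.0, 0.013, 0.002, 0.025], [-0.003, -0.082, -0.997, 1.076], [0.0, 0.0, 0.0, 1.0]]
side [[0.842, -0.396, 0.366, 0.145], [-0.539, -0.602, 0.59, -0.647], [-0.013, -0.694, -0.72, 0.947], [0.0, 0.0, 0.0, 1.0]]
{'time_s': 0.1, 'q': array([ 1.00191492e+00,  2.21154411e-01,  1.52750045e+00,  8.04011455e-06,
        1.39471574e+00, -1.26070187e-01]), 'joint_velocities': array([ 0.00028749, -0.00244218, -0.00252153,  0.00187527,  0.00026345,
       -0.00166507]), 'joint_torque': array([ 7.24299080e-04, -4.98243356e+01, -3.90548265e+01, -2.75654329e-04,
        5.77593062e-03, -4.43210627e-05]), 'eef_pos': array([0.26748596, 0.564259  , 0.23030224]), 'tcp_rot': array([-3.13982982e+00, -2.31402470e-04,  2.69877982e+00]), 'ft_force': array([-0.13197775,  0.15352599,  0.09167374]), 'torque': array([-0.02409003, -0.04085531, -0.00761156]), 'grasp_force': 0.0, 'opening': 0.08544697563364341}
```

View pics/top0.png

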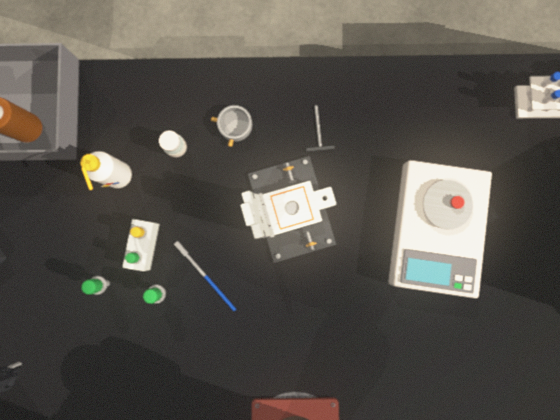

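View pics/side0.png

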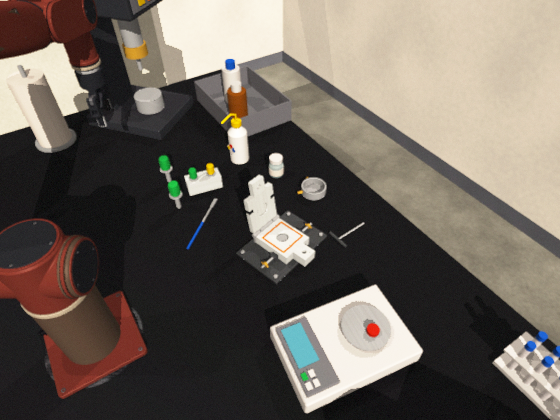

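```bash
cat >> h.py <<'E'
def ray(name,uv,z):
    c=get_calibration(name); K=np.array(c["intrinsics"]); T=np.array(c["world_from_camera"])
    uv=np.atleast_2d(uv).astype(float)
    r=np.c_[(uv[:,0]-K[0,2])/K[0,0],(uv[:,1]-K[1,2])/K[1,1],np.ones(len(uv))]@T[:3,:3].T
    return T[:3,3]+r*((z-T[2,3])/r[:,2])[:,None]
E
python3 - <<'E'
from h import *
def blobs(n,lo,hi,roi,z,h):
    im=np.load(n+"0.npz")["im"]; hsv=cv2.cvtColor(im,cv2.COLOR_RGB2HSV); P=np.load(n+"0.npz")["P"]
    x0,x1,y0,y1=roi; m=np.zeros(im.shape[:2],np.uint8); m[y0:y1,x0:x1]=cv2.inRange(hsv,lo,hi)[y0:y1,x0:x1]
    if h: m[~(np.abs(P[...,2]-z)<h)]=0
    v,u=np.nonzero(m); 
    if len(u)==0: print(n,"none");return
    (c,r,a)=cv2.minAreaRect(np.c_[u,v].astype(np.float32))
    print(n,len(u),"mean px",u.mean().round(1),v.mean().round(1),"rect",np.round(c,1),np.round(r,1),"ray mean",ray(n,(u.mean(),v.mean()),z).round(4),"rect",ray(n,c,z).round(4),"depthmed",np.nanmedian(P[m>0],0).round(4))
for n,R in (("top",dict(b=(440,480,185,220),c=(260,330,175,240),g=(118,145,245,270),y=(125,150,222,242))),("side",dict(b=(360,385,318,340),c=(250,320,215,260),g=(185,201,165,182),y=(202,218,160,178)))):
    print("button");blobs(n,(0,150,90),(8,255,255),R['b'],.087,.004)
    print("orange");blobs(n,(5,90,120),(22,255,255),R['c'],.040,.006)
    print("green");blobs(n,(45,100,40),(85,255,255),R['g'],.088,.005)
    print("yellow");blobs(n,(20,100,90),(35,255,255),R['y'],.088,.005)
t=np.load("top0.npz")["im"];s=np.load("side0.npz")["im"]
def cr(im,u,v,w=50,h=37):return cv2.resize(im[v-h:v+h,u-w:u+w],(400,300),interpolation=cv2.INTER_CUBIC)
save(np.vstack([np.hstack([cr(t,292,208),cr(s,282,235)]),np.hstack([cr(t,135,245),cr(s,203,180)])]),"crops.png")
E
```

```text
button
top 101 mean px 457.1 201.9 rect [457. 202.] [10. 10.] ray mean [[ 0.5609 -0.3759  0.087 ]] rect [[ 0.5606 -0.3757  0.087 ]] depthmed [ 0.5607 -0.3761  0.0872]
orange
top 107 mean px 289.3 205.7 rect [291.5 207.2] [35.2 35.2] ray mean [[0.5614 0.0068 0.04  ]] rect [[0.5577 0.0016 0.04  ]] depthmed [0.5693 0.0118 0.0413]
green
top 70 mean px 130.2 257.5 rect [130.8 257.2] [8.5 9.2] ray mean [[0.444  0.3696 0.088 ]] rect [[0.4446 0.3684 0.088 ]] depthmed [0.4441 0.3693 0.0883]
yellow
top 87 mean px 135.1 231.6 rect [135.3 231.8] [9.9 9.2] ray mean [[0.5025 0.3594 0.088 ]] rect [[0.5022 0.359  0.088 ]] depthmed [0.5018 0.3594 0.0877]
button
side 119 mean px 372.5 329.4 rect [372.5 329.5] [13. 11.] ray mean [[ 0.5572 -0.3794  0.087 ]] rect [[ 0.5569 -0.3796  0.087 ]] depthmed [ 0.5576 -0.3793  0.086 ]
orange
side 153 mean px 281.9 236.6 rect [282.  236.5] [32.2 25.3] ray mean [[0.5558 0.0008 0.04  ]] rect [[0.5563 0.0011 0.04  ]] depthmed [0.5559 0.0023 0.0405]
green
side 31 mean px 191.1 170.3 rect [191.  170.5] [5. 6.] ray mean [[0.4395 0.3666 0.088 ]] rect [[0.4389 0.3659 0.088 ]] depthmed [0.4395 0.3675 0.0867]
yellow
side 30 mean px 208.9 165.6 rect [209.  165.5] [4.5 6.7] ray mean [[0.4988 0.3561 0.088 ]] rect [[0.4992 0.3564 0.088 ]] depthmed [0.499  0.3571 0.0868]
```

View pics/crops.png

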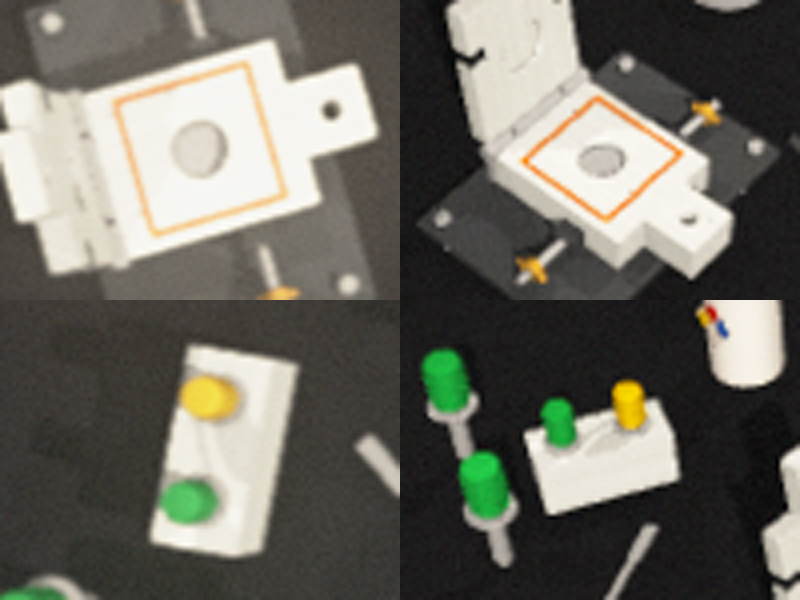

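```bash
python3 - <<'E'
from h import *
t={n:np.load(n+"0.npz")["P"] for n in("top","side")}
pk=[ray("top",(291.6,207.9),.037)[0],ray("side",(282.1,237.4),.037)[0]]
ho=[ray("top",(324.4,198.4),.04)[0],ray("side",(304.0,252.4),.04)[0]]
print("pocket",np.round(pk,4),"hole",np.round(ho,4))
for a,b in zip(pk,ho): d=(b-a)[:2]; print(np.linalg.norm(d),np.degrees(np.arctan2(d[1],d[0])))
# strip corners
for n,c,o in(("top",[(115,100),(247,63),(286,193),(155,234)],(242,171)),("side",[(525-400,160),(598-400,98),(681-400,154),(606-400,221)],(232,198))):
    w=ray(n,np.array(c)/4+np.array(o)-.375,.04)[:,:2]; print(n,w.mean(0).round(4),[ (round(np.linalg.norm(e),4),round(np.degrees(np.arctan2(e[1],e[0])),1)) for e in np.roll(w,-1,0)-w])
c=np.mean(pk,0);d=(np.mean(ho,0)-c)[:2];d/=np.linalg.norm(d);x=np.array([-d[1],d[0]])
P=t["side"].reshape(-1,3);rel=(P[:,:2]-c[:2]);Y=-(rel@d);X=rel@x
m=(abs(X)<.06)&(Y>.03)&(Y<.16)&(P[:,2]>.07)&(P[:,2]<.23)
for z in np.arange(.07,.23,.015):
    k=m&(abs(P[:,2]-z)<.0075)
    if k.any(): print(round(z,3),k.sum(),"Y med",np.median(Y[k]).round(4),"X",X[k].min().round(3),X[k].max().round(3))
# pan center, wide stuff
Q=t["top"];k=(abs(Q[...,2]-.074)<.004)&(abs(Q[...,0]-.56)<.08)&(abs(Q[...,1]+.36)<.08)
v,u=np.nonzero(k);print("pan",k.sum(),cv2.minEnclosingCircle(np.c_[Q[k][:,0],Q[k][:,1]].astype(np.float32)))
E
```

```text
pocket [[5.563e-01 1.300e-03 3.700e-02]
 [5.559e-01 1.000e-04 3.700e-02]] hole [[ 0.5779 -0.0776  0.04  ]
 [ 0.5762 -0.0822  0.04  ]]
0.08181219403316294 -74.7082857931822
0.08481503971587694 -76.12872159102596
top [0.5571 0.0009] [(np.float64(0.0824), np.float64(-75.0)), (np.float64(0.0816), np.float64(-164.4)), (np.float64(0.082), np.float64(106.6)), (np.float64(0.0839), np.float64(15.9))]
side [ 0.5559 -0.0007] [(np.float64(0.0808), np.float64(15.9)), (np.float64(0.0824), np.float64(-75.4)), (np.float64(0.0825), np.float64(-164.7)), (np.float64(0.0816), np.float64(103.4))]
0.07 57 Y med 0.0719 X -0.053 0.046
0.085 130 Y med 0.0737 X -0.053 0.049
0.1 119 Y med 0.0769 X -0.053 0.049
0.115 112 Y med 0.0785 X -0.054 0.049
0.13 120 Y med 0.0795 X -0.053 0.048
0.145 132 Y med 0.0817 X -0.053 0.048
0.16 175 Y med 0.0844 X -0.055 0.048
0.175 78 Y med 0.0859 X -0.025 0.02
0.19 63 Y med 0.0879 X -0.026 0.02
0.205 102 Y med 0.0927 X -0.025 0.02
pan 1752 ((0.5577126145362854, -0.358673632144928), 0.058639753609895706)
```

```bash
cat >> h.py <<'E'
pi=np.pi
def rpy(deg): return [pi,0,np.radians((deg+180)%360-180)]
def best(pos,deg):
    # of the two equivalent yaws, the one with joint 6 nearest centre
    c=[(abs(q[5]),d) for d in (deg,deg+180) for q in [inverse_kinematics(pos,rpy(d))] if q is not None]
    return rpy(min(c)[1])
def st(*k):
    o=observe(); print("t",round(o["time_s"],2),"tcp",np.round(o["eef_pos"],4),"f",np.round(o["ft_force"],1),"op",round(o["opening"],4),"gf",round(o["grasp_force"],1),*k)
E
python3 - <<'E'
from h import *
for p,d in (([.559,-.3777,.1],90),([.559,-.3777,.1],0),([.5564,.0003,.1],105.2),([.442,.368,.1],100),([.442,.368,.1],10),([.58,-.08,.1],15),([.58,-.08,.1],105)):
    for e in(d,d-180):
        q=inverse_kinematics(p,rpy(e)); print(p,e,None if q is None else np.round(q,2))
r=best([.558,-.33,.2],90)
gripper_to(.030); 
movep([.558,-.325,.2],r); st()
move_l([.558,-.325,.10],.2)
print(move_l([.558,-.325,.065],.02,max_force=4)); st("touch")
move_l([.558,-.325,.11],.2); st()
E
```

```text
[0.559, -0.3777, 0.1] 90 [-0.71  0.45  1.49  0.    1.2  -0.71]
[0.559, -0.3777, 0.1] -90 [-0.71  0.45  1.49 -0.    1.2   2.43]
[0.559, -0.3777, 0.1] 0 [-0.71  0.45  1.49 -0.    1.2   0.86]
[0.559, -0.3777, 0.1] -180 [-0.71  0.45  1.49  0.    1.2  -2.28]
[0.5564, 0.0003, 0.1] 105.2 [-0.14  0.19  1.82  0.    1.13 -0.41]
[0.5564, 0.0003, 0.1] -74.8 None
[0.442, 0.368, 0.1] 100 [ 0.56  0.23  1.77 -0.    1.14  0.38]
[0.442, 0.368, 0.1] -80 None
[0.442, 0.368, 0.1] 10 [ 0.56  0.23  1.77 -0.    1.14  1.95]
[0.442, 0.368, 0.1] -170 [ 0.56  0.23  1.77  0.    1.14 -1.19]
[0.58, -0.08, 0.1] 15 [-0.27  0.26  1.74 -0.    1.14  1.04]
[0.58, -0.08, 0.1] -165 [-0.27  0.26  1.74  0.    1.14 -2.1 ]
[0.58, -0.08, 0.1] 105 [-0.27  0.26  1.74  0.    1.14 -0.53]
[0.58, -0.08, 0.1] -75 [-0.27  0.26  1.74 -0.    1.14  2.61]
t 3.95 tcp [ 0.5584 -0.3242  0.2001] f [ 0.5 -0.2  0.7] op 0.0302 gf 0.0
True
t 5.82 tcp [ 0.5579 -0.3249  0.0736] f [-0.6  0.1  4.7] op 0.0302 gf 2.3 touch
t 6.15 tcp [ 0.5591 -0.3258  0.1118] f [-0.4  0.5 -0.2] op 0.0301 gf 0.0
```

```bash
python3 - <<'E'
from h import *
b=[.559,-.3777]; z=.0795
gripper_to(.048)
movep([*b,.115],rpy(0)); move_l([*b,z],.1,max_force=8); st()
gripper_to(.028,20); st("sq1")
gripper_to(.048); move_l([*b,.1],.2)
movep([*b,.101],rpy(90)); move_l([*b,z],.1); gripper_to(.028,20); st("sq2")
gripper_to(.045); o=observe()["eef_pos"]; move_l([*b,.12],.2); movep([.50,-.22,.25],rpy(90))
for n,R in (("top",(430,490,175,230)),("side",(350,395,310,350))):
    im,P,T=snap(n); hsv=cv2.cvtColor(im,cv2.COLOR_RGB2HSV); m=np.zeros(im.shape[:2],bool);m[R[2]:R[3],R[0]:R[1]]=True
    m&=(cv2.inRange(hsv,(0,150,90),(8,255,255))>0)&(abs(P[...,2]-.087)<.004)
    v,u=np.nonzero(m); w=ray(n,(u.mean(),v.mean()),.087)[0] if len(u) else None; print(n,len(u),w,"bias",None if w is None else o[:2]-w[:2])
st()
E
```

```text
t 8.32 tcp [ 0.5585 -0.3772  0.0783] f [-0.  -0.6 -0.2] op 0.0479 gf 0.0
t 8.64 tcp [ 0.5594 -0.3781  0.0803] f [-0.1 -0.5  1.4] op 0.0285 gf 19.8 sq1
t 11.29 tcp [ 0.5593 -0.3779  0.0801] f [-0.6  0.8  0. ] op 0.0285 gf 19.7 sq2
top 0 None bias None
side 124 [ 0.55534868 -0.37888111  0.087     ] bias [0.0036894  0.00116309]
t 12.91 tcp [ 0.4996 -0.2206  0.2482] f [ 0.5  0.3 -0.1] op 0.0453 gf 0.0
```

```bash
python3 - <<'E'
from h import *
S=8
for n,(u0,v0,w,h) in (("top",(262,178,58,60)),("side",(255,215,60,45))):
    im=np.load(n+"0.npz")["im"]; c=cv2.GaussianBlur(im,(3,3),0)[v0:v0+h,u0:u0+w]
    big=cv2.resize(c,None,fx=S,fy=S,interpolation=cv2.INTER_CUBIC).astype(int)
    m=((big[...,0]-big[...,2])>55).astype(np.uint8)
    k,l,s,_=cv2.connectedComponentsWithStats(m); i=1+s[1:,4].argmax(); m=(l==i).astype(np.uint8)
    hull=cv2.convexHull(cv2.findContours(m,cv2.RETR_EXTERNAL,cv2.CHAIN_APPROX_NONE)[0][0])
    q=hull
    for e in np.arange(.01,.1,.005):
        q=cv2.approxPolyDP(hull,e*cv2.arcLength(hull,True),True)
        if len(q)<=4: break
    toim=lambda p:(np.array(p,float)+.5)/S-.5+np.array([u0,v0])
    W=ray(n,toim(q[:,0]),.04)[:,:2]; print(n,len(q),W.round(4).tolist(),"ctr",W.mean(0).round(4),[(round(np.linalg.norm(e),4),round(np.degrees(np.arctan2(e[1],e[0]))%90,1)) for e in np.roll(W,-1,0)-W])
    # inside strip: grey platen; tongue hole
    g=cv2.cvtColor(cv2.resize(cv2.GaussianBlur(im,(3,3),0),None,fx=S,fy=S,interpolation=cv2.INTER_CUBIC),cv2.COLOR_RGB2GRAY)
    for lab,(u,v),r,z in(("pocket",(291.5,207.7) if n=="top" else (282,237.3),10,.038),("hole",(324.3,198.2) if n=="top" else(303.8,252.2),4.5,.04)):
        yy,xx=np.mgrid[:g.shape[0],:g.shape[1]]; d=np.hypot((xx+.5)/S-.5-u,(yy+.5)/S-.5-v)<r
        hi,lo=np.percentile(g[d],90),np.percentile(g[d],3 if lab=="hole" else 20); mm=d&(g<(hi+lo)/2)
        k,l,s,cc=cv2.connectedComponentsWithStats(mm.astype(np.uint8)); i=1+s[1:,4].argmax()
        p=(cc[i]+.5)/S-.5; print(lab,hi,lo,"px",p.round(2),(s[i,2:4]/S).round(1),ray(n,p,z)[0].round(4))
E
```

```text
top 4 [[0.6084, -0.0282], [0.5292, -0.0498], [0.5064, 0.0299], [0.5871, 0.0532]] ctr [0.5578 0.0013] [(np.float64(0.082), np.float64(15.3)), (np.float64(0.0829), np.float64(16.0)), (np.float64(0.084), np.float64(16.1)), (np.float64(0.0841), np.float64(14.7))]
pocket 246.0 215.0 px [291.72 207.24] [15.4 15.1] [0.5578 0.001  0.038 ]
hole 245.0 106.0 px [324.28 197.87] [4.2 4.2] [ 0.5792 -0.0773  0.04  ]
side 4 [[0.5866, 0.056], [0.6102, -0.0272], [0.5277, -0.0517], [0.5032, 0.0303]] ctr [0.5569 0.0018] [(np.float64(0.0865), np.float64(15.8)), (np.float64(0.086), np.float64(16.6)), (np.float64(0.0856), np.float64(16.6)), (np.float64(0.0873), np.float64(17.1))]
pocket 245.0 202.0 px [282.2  237.01] [12.8  9. ] [5.565e-01 5.000e-04 3.800e-02]
hole 244.0 172.0 px [303.88 251.92] [4.1 2.9] [ 0.5769 -0.0807  0.04  ]
```

```bash
python3 - <<'E'
from h import *
b=[.559,-.3777]
movep([*b,.12],rpy(90)); move_l([*b,.0813],.1); gripper_to(.026,25); st("grip")
move_l([*b,.14],.15)
p=[.558,-.0003]; r=rpy(105.7)
movep([*p,.10],r); move_l([*p,.062],.1); hold(.2); st()
im,P,T=snap("side"); save(cv2.resize(im[190:290,215:355],(784,560),interpolation=cv2.INTER_CUBIC),"place.png")
E
```

```text
t 14.59 tcp [ 0.5596 -0.3782  0.0825] f [1.2 0.9 2.4] op 0.0279 gf 24.9 grip
t 17.28 tcp [ 5.587e-01 -4.000e-04  6.290e-02] f [ 0.4  0.5 -0. ] op 0.0279 gf 24.7
```

View pics/place.png

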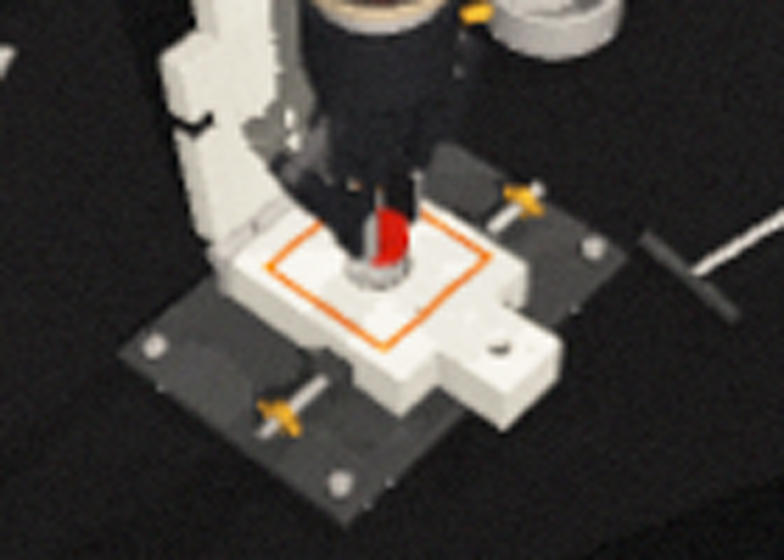

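The side crop shows the red button (crop 388,237) held right over the pocket (378,270). The lid stays open behind the gripper. I'm descending with force sensing.

```bash
python3 - <<'E'
from h import *
p=np.array([.558,-.0003])
ca,sa=np.cos(np.radians(15.7)),np.sin(np.radians(15.7)); X=np.array([ca,sa]);Y=np.array([-sa,ca])
move_l([*p,.0525],.06)
for dx,dy in ((0,0),(0,1.5),(0,-1.5),(1.5,0),(-1.5,0),(1.5,1.5),(-1.5,-1.5),(1.5,-1.5),(-1.5,1.5)):
    c=p+X*dx/1e3+Y*dy/1e3
    move_l([*c,.051],.1)
    hit=move_l([*c,.0425],.02,max_force=4); hold(.1); z=observe()["eef_pos"][2]; st(dx,dy,hit)
    if z<.0455: break
E
```

```text
t 18.42 tcp [ 5.581e-01 -3.000e-04  4.340e-02] f [-0.9  0.7  7.1] op 0.0281 gf 25.3 0 0 True
```

```bash
python3 - <<'E'
from h import *
p=np.array([.558,-.0003]); Y=np.array([-np.sin(np.radians(15.7)),np.cos(np.radians(15.7))])
gripper_to(.05); st("rel"); move_l([*p,.27],.25)
gripper_to(0.0)
b=p+Y*.20
movep([*b,.27],rpy(105.7)); move_l([*b,.175],.25); st()
for n,s in(("top",np.s_[170:245,240:340]),("side",np.s_[200:275,235:335])):
    im,P,T=snap(n); globals()[n]=cv2.resize(im[s],(400,300),interpolation=cv2.INTER_CUBIC)
    m=(cv2.inRange(cv2.cvtColor(im,cv2.COLOR_RGB2HSV),(0,150,90),(8,255,255))>0)[s]; z=P[s][m][:,2]; print(n,m.sum(),np.nanpercentile(z,[10,50,90]).round(4) if m.sum() else "", np.nanmedian(P[s][m],0) if m.sum() else "")
save(np.hstack([top,side]),"placed.png")
E
```

```text
t 18.76 tcp [ 5.571e-01 -2.000e-04  4.210e-02] f [-0.2  0.4 -0.1] op 0.0501 gf 0.0 rel
t 21.7 tcp [0.5046 0.1911 0.1755] f [-0.  -0.4  0.9] op 0.0003 gf 0.0
top 93 [0.0457 0.0481 0.0504] [0.55745272 0.00056143 0.04806625]
side 76 [0.0421 0.0466 0.0491] [ 0.5548564  -0.00360173  0.04656139]
```

View pics/placed.png

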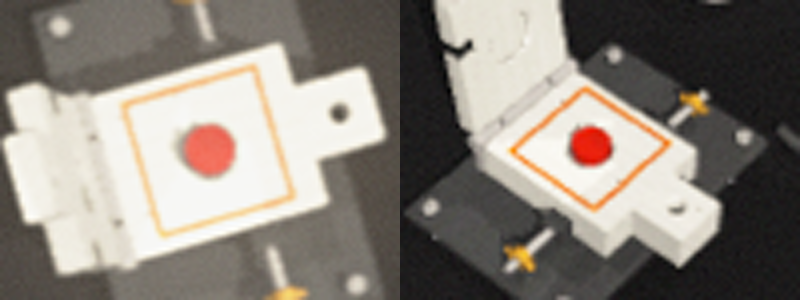

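The button is flat in the pocket at top crop (209,150) and side crop (590,146). Its top depth is 0.048, which matches 8 mm proud. Next I'll push the lid over.

```bash
python3 - <<'E'
from h import *
p=np.array([.558,-.0003]); Y=np.array([-np.sin(np.radians(15.7)),np.cos(np.radians(15.7))])
r=.15
for th in (1.85,1.6,1.4,1.2,1.0,.85,.7,.6,.5):
    y=.066-r*np.cos(th)+.016*np.sin(th)+.011; z=.04+r*np.sin(th)+.016*np.cos(th)
    hit=move_l([*(p+Y*y),z],.14,max_force=20); st(th,hit)
    if hit: break
E
```

```text
t 22.43 tcp [0.522  0.1286 0.1803] f [-0.  -0.2 -0.3] op -0.0001 gf 0.0 1.85 False
t 22.84 tcp [0.5317 0.0938 0.1895] f [ 0.7 -0.5  0.2] op -0.0003 gf 0.0 1.6 False
t 23.21 tcp [0.5397 0.0647 0.1903] f [-0.1 -0.6  0.5] op -0.0001 gf 0.0 1.4 False
t 23.57 tcp [0.5477 0.0361 0.1854] f [-0.1  1.  -0. ] op -0.0002 gf 0.0 1.2 False
t 23.94 tcp [0.5553 0.0088 0.1746] f [-0.5  0.   0.2] op 0.0 gf 0.0 1.0 False
t 24.25 tcp [ 0.5605 -0.0098  0.163 ] f [-0.1 -0.2 -0.2] op 0.0005 gf 0.0 0.85 False
t 24.56 tcp [ 0.565  -0.0268  0.1484] f [-0.7 -0.8 -0.2] op 0.0002 gf 0.0 0.7 False
t 24.82 tcp [ 0.5677 -0.0367  0.1374] f [0.3 0.9 0.4] op 0.0002 gf 0.0 0.6 False
t 25.07 tcp [ 0.57   -0.0455  0.1253] f [ 0.1  0.7 -0.8] op -0.0 gf 0.0 0.5 False
```

```bash
python3 - <<'E'
from h import *
o=observe()["eef_pos"]; move_l([o[0],o[1],.2],.25)
gripper_to(.05)
movep([.443,.368,.16],rpy(170)); st()
c=[]
for n,s in(("top",np.s_[170:245,240:340]),("side",np.s_[200:275,235:335])):
    im,P,T=snap(n); c.append(cv2.resize(im[s],(400,300),interpolation=cv2.INTER_CUBIC)); np.savez(n+"1.npz",im=im,P=P)
    p=np.array([.558,-.0003]); Yv=np.array([-np.sin(np.radians(15.7)),np.cos(np.radians(15.7))]);X=np.array([Yv[1],-Yv[0]])
    y=(P[...,:2]-p)@Yv; x=(P[...,:2]-p)@X; m=(abs(x)<.015)&(P[...,2]>.03)
    print(n,[(k,np.nanmedian(P[...,2][m&(abs(y-k)<.008)]).round(4)) for k in (.04,.02,0,-.03,-.06,-.095)])
im,P,T=snap("side"); c.append(cv2.resize(im[135:210,155:255],(400,300),interpolation=cv2.INTER_CUBIC))
save(np.vstack([np.hstack(c[:2]),np.hstack([c[2],c[2]*0])]),"lid.png")
E
```

```text
t 27.66 tcp [0.4438 0.3673 0.1602] f [ 0.6 -0.1 -0.3] op 0.0499 gf 0.0
top [(0.04, np.float64(0.0597)), (0.02, np.float64(0.0589)), (0, np.float64(0.0593)), (-0.03, np.float64(0.0609)), (-0.06, np.float64(0.0629)), (-0.095, np.float64(0.0647))]
side [(0.04, np.float64(0.0591)), (0.02, np.float64(0.0579)), (0, np.float64(0.0591)), (-0.03, np.float64(0.0601)), (-0.06, np.float64(0.0617)), (-0.095, np.float64(0.059))]
```

View pics/lid.png

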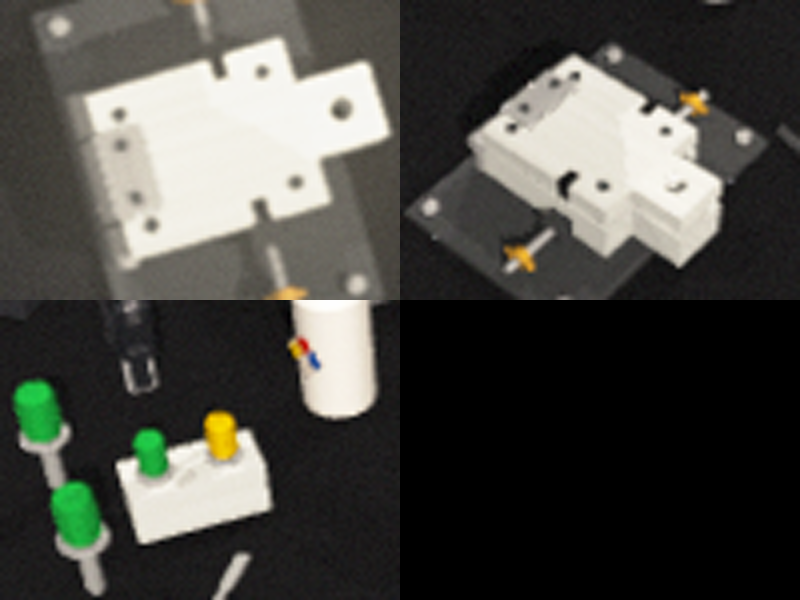

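The lid is shut onto the button and slightly ajar: the outer face reads about 0.059–0.065 rising to the tongue, hole at top crop (342,108). The green pin at bottom crop (150,452) is standing in the stand, so I'm grasping it.

```bash
python3 - <<'E'
from h import *
g=[.443,.368]
print(move_l([*g,.058],.1,max_force=10)); st()
gripper_to(.015,90); hold(.2); st("grip")
move_l([*g,.075],.05); st("lift"); move_l([*g,.18],.2)
h=[.5797,-.0793]
movep([*h,.18],rpy(105.7)); move_l([*h,.140],.15); hold(.2); st()
c=[]
im,P,T=snap("side"); im2=im
save(cv2.resize(im[170:290,235:375],(700,600),interpolation=cv2.INTER_CUBIC),"pin.png")
E
```

```text
False
t 28.98 tcp [0.4436 0.3684 0.0589] f [-0.1 -0.1  0.5] op 0.0502 gf 0.0
t 29.54 tcp [0.4441 0.3697 0.0596] f [-0.1  4.5  2.6] op 0.0215 gf 87.9 grip
t 30.03 tcp [0.4439 0.3694 0.0763] f [-0.1  5.4  2.4] op 0.0216 gf 89.3 lift
t 33.03 tcp [ 0.5807 -0.0794  0.1415] f [ 0.1 -0.5 -0.6] op 0.022 gf 89.8
```

View pics/pin.png

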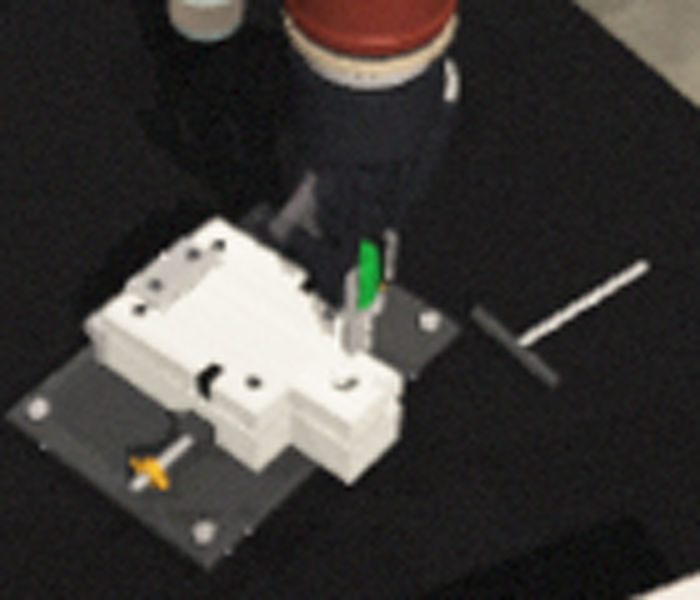

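The side crop shows the green-knobbed pin hanging upright, with its nose (352,350) just above the lid hole (346,382). I'm descending with force guarding.

```bash
python3 - <<'E'
from h import *
h=[.5797,-.0793]
move_l([*h,.122],.1)
hit=move_l([*h,.100],.03,max_force=6); hold(.1); st(hit)
if not hit or observe()["eef_pos"][2]<.105:
    hit=move_l([*h,.080],.03,max_force=8); hold(.1); st(hit)
E
```

```text
t 34.4 tcp [ 0.5795 -0.0792  0.0999] f [-0.   0.8 -0.6] op 0.0214 gf 89.8 False
t 35.32 tcp [ 0.5795 -0.0792  0.0798] f [-1.4  2.6  0.2] op 0.0214 gf 90.0 False
```

```bash
python3 - <<'E'
from h import *
h=[.5794,-.0786]
move_l([*h,.0775],.03); st()
hit=move_l([*h,.055],.015,max_force=28); hold(.5); st(hit)
im,P,T=snap("side"); save(cv2.resize(im[170:290,235:375],(700,600),interpolation=cv2.INTER_CUBIC),"press.png")
E
```

```text
t 35.57 tcp [ 0.5795 -0.0789  0.0774] f [-0.7  1.  -1.3] op 0.0217 gf 89.9
t 37.03 tcp [ 0.5799 -0.0793  0.0655] f [-0.9  0.6  5.5] op 0.0213 gf 90.4 True
```

View pics/press.png

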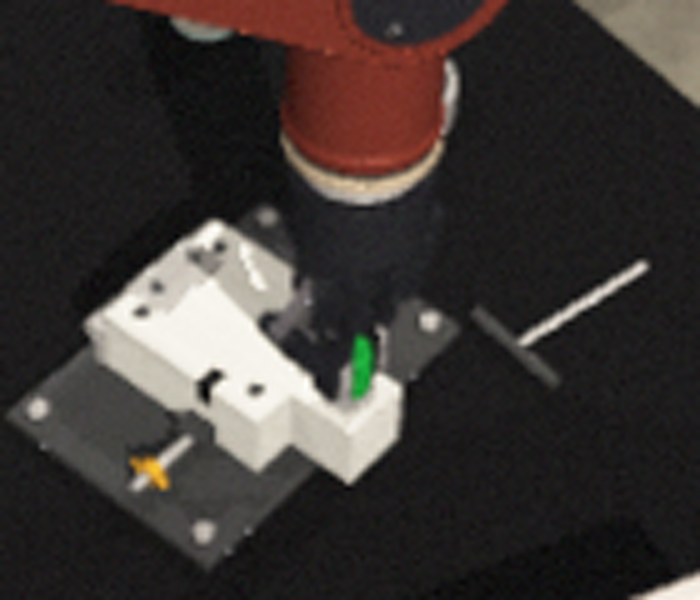

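The lid is shut and the collar is seated, with no gap visible at the tongue (350,440). The push relaxed to 5 N though, so I'm commanding the target a little lower until about 25 N holds.

```bash
python3 - <<'E'
from h import *
h=[.5797,-.079]; z=observe()["eef_pos"][2]
for i in range(16):
    z-=.0004; move_l([*h,z],.01,max_force=30); hold(.3); f=np.mean([(hold(.02),observe()["ft_force"][2])[1] for _ in range(4)]); print(round(z,4),round(f,1),end=" | ")
    if f>22: break
hold(.8); st()
im,P,T=snap("side")
p=np.array([.558,-.0003]); Yv=np.array([-np.sin(np.radians(15.7)),np.cos(np.radians(15.7))]);X=np.array([Yv[1],-Yv[0]])
y=(P[...,:2]-p)@Yv; x=(P[...,:2]-p)@X
for k in (.03,0,-.03,-.05): m=(x<-.0)&(x>-.045)&(abs(y-k)<.008)&(P[...,2]>.045)&(P[...,2]<.07); print(k,np.nanmedian(P[...,2][m]).round(4))
E
```

```text
0.0651 5.8 | 0.0647 7.4 | 0.0643 10.2 | 0.0639 12.8 | 0.0635 15.2 | 0.0631 18.0 | 0.0627 20.5 | 0.0623 23.1 | t 42.82 tcp [ 0.5801 -0.0792  0.0654] f [-9.4  1.5 22.4] op 0.0219 gf 92.4
0.03 0.0554
0 0.0557
-0.03 0.0553
-0.05 0.0548
```

```bash
python3 -c "
from h import *
st(); print(job_done())"
```

```text
t 42.87 tcp [ 0.5801 -0.0792  0.0653] f [-10.1   1.   22.6] op 0.0217 gf 92.4
the job is handed in; nothing more can be done
None
```

The job is handed in at 42.9 s: the button is flat in the pocket, the lid is fully shut and level at about 56 mm, and the green pin is seated through the lid, still gripped and pressed down with about 22 N.

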